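Stack a test cell in its nest and leak-check its seam with the probe wand

TASK

Stack the test cell squarely in the alignment nest: first the thick body plate, then every grey spacer frame that is on the table, then the grooved cover, groove up, each lying flat between the end brackets. Then take the probe wand from its cradle and, for the leak check, run its tip inside the cover's U-shaped groove from the end marked by the dark disc all the way round to the other end without hurrying (no faster than 3 cm/s), and lay the wand back level across the two notches of its cradle. Leave the cell stacked and the other things on the table where they are.

Things in the scene. Friction and masses are not known exactly. Their poses are not given: they have to be found in the camera images.
- nest: fixed alignment nest: dark base 92 (x) x 138 (y) x 10 mm, an aluminium [ bracket at each y end, facing each other, walls 52 mm above the pocket floor plus 8 mm flared lead-in. Pocket 53.5 (x) x 100 (y) mm, about 2 mm play round a plate; long sides open over 76 mm at the middle for fingers holding a plate across its width. Origin: centre of the underside on the table; y along the pocket
- nest_floor (a point): centre of the pocket floor, 10 mm above the nest's origin
- cell_body: body plate of the test cell, aluminium, 50 x 96 x 18 mm, the thick plate with a shallow chamber (28 x 70 mm, 6 mm deep) in its top; loose, about 0.2 kg; origin at the centre of its underside, x across the 50 mm width, y along the 96 mm length, z up
- spacer_1: spacer frame 1, grey plastic, 50 x 96 x 10 mm with an open window 28 x 70 mm (bars 11 mm wide along the long sides), about 0.05 kg; one to three identical ones are on the table, absent ones read None; origin at the centre of its underside, x across the 50 mm width, y along the 96 mm length, z up
- spacer_2: spacer frame 2, grey plastic, 50 x 96 x 10 mm with an open window 28 x 70 mm (bars 11 mm wide along the long sides), about 0.05 kg; one to three identical ones are on the table, absent ones read None; origin at the centre of its underside, x across the 50 mm width, y along the 96 mm length, z up
- spacer_3: spacer frame 3, grey plastic, 50 x 96 x 10 mm with an open window 28 x 70 mm (bars 11 mm wide along the long sides), about 0.05 kg; one to three identical ones are on the table, absent ones read None; origin at the centre of its underside, x across the 50 mm width, y along the 96 mm length, z up
- cover: cover plate, steel, 50 x 96 x 12 mm, 0.15 kg, groove up. U-shaped groove in its top, 10 mm wide, 4 deep (floor 8 mm above the underside), closed at both ends; centreline x, y (mm): (-14,-36) start, (-14,33), (14,33), (14,-36) end. A dark disc on the groove floor marks the start. It may sit either way round in the nest; origin: centre of underside, x across the width, y along the length, z up
- seam_0 (a point): point on the floor of the cover's groove: start of the groove (marked end), at x -14, y -36, z 8 mm in the cover's frame
- seam_1 (a point): point on the floor of the cover's groove: first long arm, a third along, at x -14, y -13, z 8 mm in the cover's frame
- seam_2 (a point): point on the floor of the cover's groove: first long arm, two thirds along, at x -14, y 10, z 8 mm in the cover's frame
- seam_3 (a point): point on the floor of the cover's groove: first corner, at x -14, y 33, z 8 mm in the cover's frame
- seam_4 (a point): point on the floor of the cover's groove: second corner, at x 14, y 33, z 8 mm in the cover's frame
- seam_5 (a point): point on the floor of the cover's groove: second long arm, a third along, at x 14, y 10, z 8 mm in the cover's frame
- seam_6 (a point): point on the floor of the cover's groove: second long arm, two thirds along, at x 14, y -13, z 8 mm in the cover's frame
- seam_7 (a point): point on the floor of the cover's groove: far end of the groove, at x 14, y -36, z 8 mm in the cover's frame
- cradle_rest (a point): midway between the two notches of the fixed cradle, on a low fixed slab (top 18.5 mm above the table), 85 mm above the slab: where the wand's origin is at rest; x along the line through both notches. Cradle: dark base 100 (x) x 56 x 12 mm, two grey posts, 8 mm thick, at x = -43 and +43 mm, each with an upward notch 19 mm wide at the floor, flared tips; notch floor 78 mm, tips 91 mm above the slab
- wand: leak probe wand, about 60 g: square black handle 14 x 14 mm, 112 mm long, balanced at its middle, a short dark knob behind, a thin steel neck (5 mm) that leaves the front and turns straight down. At the start it lies level across the cradle's notches, neck hanging in front. Origin: centre of the handle; x along it towards the neck, z up. Grip the handle between the posts (78 mm apart)
- wand_tip (a point): lowest point of the wand's round tip (5.6 mm ball), 70 mm ahead of the wand's origin along x and 65 mm below it
- bottle_small: bystander: small orange-capped bottle, 40 mm across, 85 mm high; origin at the underside
- bottle_large: bystander: white bottle with blue cap, 48 mm across, 98 mm high; origin at the underside
- lab_timer: bystander: lab timer lying flat, 66 x 66 x 20 mm; origin at the underside
- tape_roll: bystander: roll of tape lying flat, 96 mm across, 25 mm high; origin at the underside
- red_pen: bystander: red pen, 145 mm long, 9 mm high; origin at the underside
- tube_carrier: bystander: grey-brown five-place tube carrier, 19 x 108 x 58 mm, standing; origin at the underside

How it is judged:
On the way, in this order (a step that is already met when the one before it is completed fails the run):
1. cell body, every spacer and the cover are stacked squarely in the nest and let go (horizontal distance between each of cell_body, spacer_1, spacer_2, spacer_3, cover and nest_floor below 0.005 m and angle between each of cell_body, spacer_1, spacer_2, spacer_3, cover's own z axis and vertical below 0.06 rad and angle between the y axis of each of cell_body, spacer_1, spacer_2, spacer_3, cover and the y axis of nest, either way round below 0.08 rad and z of cell_body in the frame of nest_floor below 0.003 m and z of each of spacer_1, spacer_2, spacer_3 in the frame of cell_body above 0.015 m and z of cover in the frame of spacer_1 above 0.007 m and z of cover in the frame of spacer_2 above 0.007 m and z of cover in the frame of spacer_3 above 0.007 m and z of cover in the frame of cell_body above 0.025 m and contact force between the fingers and cover below 0.2 N and linear speed of cover below 0.02 m/s), for 0.3 s.
2. the wand tip passes, inside the groove and slowly: start of the groove (marked end) (distance between wand_tip and seam_0 below 0.006 m and z of wand_tip in the frame of cover below 0.0115 m and linear speed of wand below 0.045 m/s), for 0.1 s.
3. the wand tip passes, inside the groove and slowly: first long arm, a third along (distance between wand_tip and seam_1 below 0.006 m and z of wand_tip in the frame of cover below 0.0115 m and linear speed of wand below 0.045 m/s), for 0.1 s.
4. the wand tip passes, inside the groove and slowly: first long arm, two thirds along (distance between wand_tip and seam_2 below 0.006 m and z of wand_tip in the frame of cover below 0.0115 m and linear speed of wand below 0.045 m/s), for 0.1 s.
5. the wand tip passes, inside the groove and slowly: first corner (distance between wand_tip and seam_3 below 0.006 m and z of wand_tip in the frame of cover below 0.0115 m and linear speed of wand below 0.045 m/s), for 0.1 s.
6. the wand tip passes, inside the groove and slowly: second corner (distance between wand_tip and seam_4 below 0.006 m and z of wand_tip in the frame of cover below 0.0115 m and linear speed of wand below 0.045 m/s), for 0.1 s.
7. the wand tip passes, inside the groove and slowly: second long arm, a third along (distance between wand_tip and seam_5 below 0.006 m and z of wand_tip in the frame of cover below 0.0115 m and linear speed of wand below 0.045 m/s), for 0.1 s.
8. the wand tip passes, inside the groove and slowly: second long arm, two thirds along (distance between wand_tip and seam_6 below 0.006 m and z of wand_tip in the frame of cover below 0.0115 m and linear speed of wand below 0.045 m/s), for 0.1 s.
9. the wand tip passes, inside the groove and slowly: far end of the groove (distance between wand_tip and seam_7 below 0.006 m and z of wand_tip in the frame of cover below 0.0115 m and linear speed of wand below 0.045 m/s), for 0.1 s.
At the end, for the whole second after the job is handed in: Body, spacers, cover stacked in order in the nest: each within 5 mm of centre, flat within 0.06 rad, in line within 0.08 rad. Wand in both notches: within 15 mm (4 mm in height) of the rest point, level within 0.08 rad, in line with the cradle within 0.12 rad. All let go, at rest (horizontal distance between each of cell_body, spacer_1, spacer_2, spacer_3, cover and nest_floor below 0.005 m and angle between each of cell_body, spacer_1, spacer_2, spacer_3, cover's own z axis and vertical below 0.06 rad and angle between the y axis of each of cell_body, spacer_1, spacer_2, spacer_3, cover and the y axis of nest, either way round below 0.08 rad and z of cell_body in the frame of nest_floor below 0.003 m and z of each of spacer_1, spacer_2, spacer_3 in the frame of cell_body above 0.015 m and z of cover in the frame of spacer_1 above 0.007 m and z of cover in the frame of spacer_2 above 0.007 m and z of cover in the frame of spacer_3 above 0.007 m and z of cover in the frame of cell_body above 0.025 m and horizontal distance between wand and cradle_rest below 0.015 m and z of wand in the frame of cradle_rest between -0.004 and 0.004 m and angle between wand's own z axis and vertical below 0.08 rad and angle between the x axis of wand and the x axis of cradle_rest, either way round below 0.12 rad and linear speed of each of cell_body, spacer_1, spacer_2, spacer_3, cover, wand below 0.02 m/s); the robot touches nothing.
It fails at once if a bystander is moved more than 4 cm (distance of any of bottle_small, bottle_large, lab_timer, tape_roll, red_pen, tube_carrier from where it was at the start of the episode above 0.04 m).
Of spacer_1, spacer_2, spacer_3 only 1 to 3 are there at a start; the rules pass over those that are not, and their reading is None.
At some moment in a run one of cell_body, spacer_1, spacer_2, spacer_3, cover may be knocked a few centimetres aside while the robot is not near it.
It also fails if it takes over 210 s, if anything falls off the work surface, if the arm or the gripper's body presses on something with over 40 N, if the wrist force passes 120 N, or if a joint passes its speed limit or range.

ROBOT

A 7-joint arm with a two-finger parallel gripper is mounted at the origin on a cart in front of the work surface, level with it; the furniture and walls round the work are solid. World frame = base frame: x ahead of the robot, y to its left, z up, the work surface at z = 0. Lengths are in m, angles in rad, forces in N, time in s.
With the tool pointing down it reaches from about 0.425 to 0.95 m from the base axis. Payload 4.7 kg.
Tool frame: the origin (TCP) lies on the centre line of the jaws, within the pads' length; the fingertips stand robot.nose_length ahead of it and the grasp point (between the pads) lies 8 mm behind it (robot.nose_length is the distance from the TCP to the fingertips, in m); z points along the fingers, x is the direction in which the jaws open and shut, and the axes are right-handed (so a half turn about z gives the same grasp; the last joint's range is limited). The gripper opens to 85 mm and grips with 20 to 120 N. Pads are 22 mm wide; open, the fingers measure 114 mm over their backs; the gripper's body (76 mm by 85 mm) begins 54 mm behind the grasp point. The pads swing forward as they close: fully open they stand 13 mm farther back than shut.
Start: joints at [-1.306, 0.469, -0.049, 1.532, 0.024, 1.141, -0.082], TCP at [0.195, 0.646, 0.242] pointing down, gripper open.
Joint ranges: [-2.59, 2.59], [-0.33, 1.99], [-1.39, 1.29], [0.1, 2.45], [-1.04, 4.18], [0.21, 1.99], [-2.66, 2.66]. Speed limits (rad/s): [2.57, 2.57, 3.14, 3.14, 3.14, 3.14, 3.14].

INTERFACE

Orientations are given as [roll, pitch, yaw] about the fixed x, y, z axes, in that order (R = Rz(yaw) Ry(pitch) Rx(roll)).
In Python, from plant import robot gives the robot as it stands. Calls block until the motion is done:
- robot.goto(position, orientation): joint-space move of the TCP to a pose.
- robot.move_straight(position, vel=0.15, attitude=None, contact_N=None): straight line of the TCP; attitude=None keeps the orientation; vel is the mean speed in m/s. With contact_N (N) it stops when the force on the tool has changed by that much, and returns True; else False.
- robot.move_joints(angles): joint-space move.
- robot.grip(opening, strength=None): opening from 0.0 (shut) to 1.0 (fully open); strength is the grip in N (None keeps the last); returns when the fingers have stopped.
- robot.sleep(seconds).
- robot.inverse_kinematics(position, orientation): joint angles nearest the present ones, or None.
- robot.sense(): the state.
- robot.grab_frame(name): name is "scene" or "top"; returns a dict with "image" (400x640x3 uint8, red, green, blue), "range_z" (400x640 float32, m along the optical axis (not along the pixel's ray), 0 where there is no reading), "fx", "fy", "cx", "cy" (pixels), "R" (3x3) and "t" (3): a world point X has camera coordinates R X + t. Camera axes: x right, y down, z forward; pixel columns grow to the right and rows downward; lengths in m; the calibration is good to about 2 mm. A picture is of the moment at which its call begins.
A pose or a line that the arm cannot do raises robot.IKError and nothing moves.
- robot.close_job(): hands the job in, once; it reports no verdict.
The state is a dict: "t": time; "joint_pos": joint angles; "joint_velocities": joint speeds; "effort": joint torques, N m; "tcp_pos": TCP position; "tcp_rot": TCP orientation; "wrist_force": force on the tool from outside, world axes, zero at the start; "torque": the same for the moment, N m; "opening": opening from 0.0 (shut) to 1.0 (fully open).
Only numpy, scipy, OpenCV 4.12 (cv2) and the standard library are available. Lean on these libraries where they do the work, as an engineer would, in place of code of your own. Each camera call takes 0.05 s, during which the arm holds its last target. There are 200 camera calls.

## Working session

There is one attempt and no reset: what is moved stays moved. The work goes in short steps, each a Python script; the robot and the scene stay as the last script left them, time stands still between calls to the robot, and variables do not carry over. Pictures are saved under pics/ and viewed, about 12 in all and at most 16, crops included, and the job is handed in when it is done.

```bash
ls; mkdir -p pics; python3 - <<'E'
from plant import robot
import cv2,numpy as np,pickle
s=robot.sense();print(s,robot.nose_length)
for n in("scene","top"):
    f=robot.grab_frame(n);pickle.dump(f,open(f"{n}0.pkl","wb"))
    cv2.imwrite(f"pics/{n}0.png",f["image"][:,:,::-1])
    print(n,f["fx"],f["cx"],f["cy"],f["R"],f["t"],-np.array(f["R"]).T@f["t"])
E
```

```text
pics
{'t': 0.0, 'joint_pos': array([-1.30591603,  0.46944049, -0.04861521,  1.53371561,  0.02410152,
        1.14096172, -0.08232372]), 'joint_velocities': array([-2.14166133e-03, -9.88063100e-04,  1.65364392e-03, -2.06325984e-05,
       -1.00500857e-03,  1.19501517e-03,  8.97475233e-04]), 'effort': array([-4.51092255e-04, -5.10296774e+01, -4.68535989e-02, -2.37714797e+01,
        1.06122752e-02,  7.41477212e-03, -3.61892916e-06]), 'tcp_pos': array([0.19527578, 0.64554739, 0.24125291]), 'tcp_rot': array([3.14152982e+00, 1.93839402e-03, 1.27704307e+00]), 'wrist_force': array([ 0.3530892 , -1.07604002, -0.05858338]), 'torque': array([0.03220804, 0.0039691 , 0.00944333]), 'opening': 1.0001901227997092} 0.011
scene 514.6536253047184 317.2654835824769 200.36592089081705 [[-0.79288441 -0.6093611   0.00365613]
 [-0.37394619  0.48181398 -0.79247683]
 [ 0.48114298 -0.62970972 -0.60989106]] [0.58750566 0.14570214 1.62749698] [-0.26274992  1.31265243  1.10591343]
top 474.5969343415015 321.35156294687283 201.8355094926565 [[-0.02307389 -0.99963194  0.01426827]
 [-0.99856423  0.0223544  -0.04868019]
 [ 0.04834332 -0.01537102 -0.9987125 ]] [0.24036123 0.54220908 1.29219691] [0.48450758 0.24801438 1.31349851]
```

View pics/top0.png

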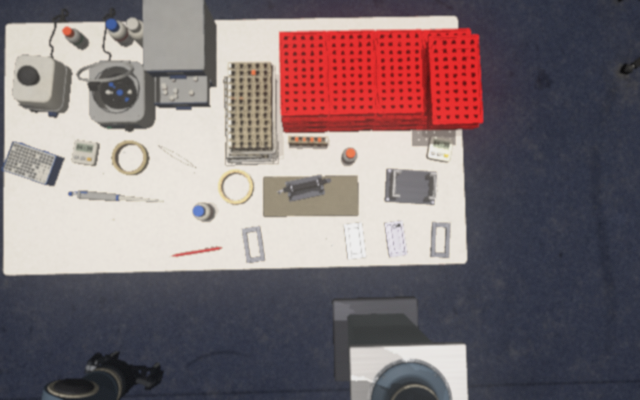

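View pics/scene0.png

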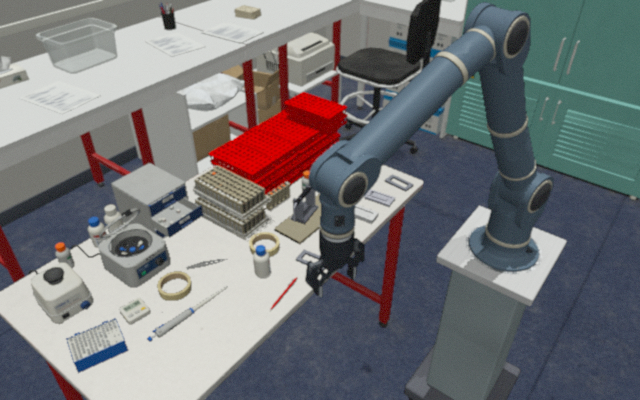

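```bash
python3 - <<'E'
import cv2,pickle
f=pickle.load(open("top0.pkl","rb"));im=f["image"][:,:,::-1]
cv2.imwrite("pics/c1.png",cv2.resize(im[125:275,215:475],None,fx=3,fy=3,interpolation=cv2.INTER_CUBIC))
f=pickle.load(open("scene0.pkl","rb"));im=f["image"][:,:,::-1]
cv2.imwrite("pics/c2.png",cv2.resize(im[160:280,240:430],None,fx=4,fy=4,interpolation=cv2.INTER_CUBIC))
E
```

```text
(no output)
```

View pics/c1.png

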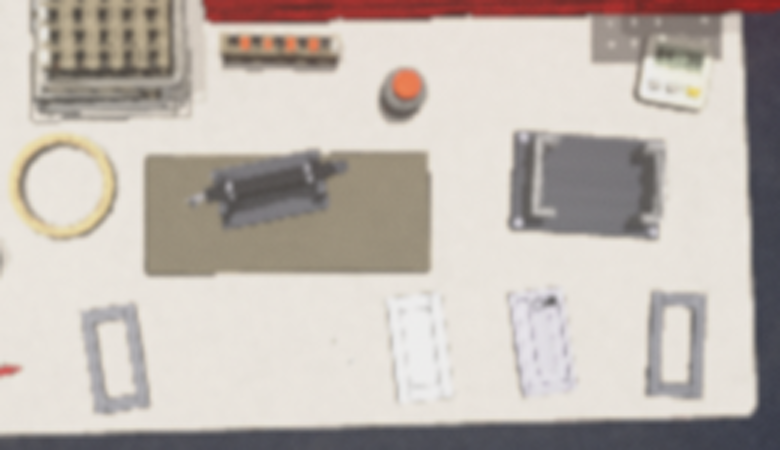

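View pics/c2.png

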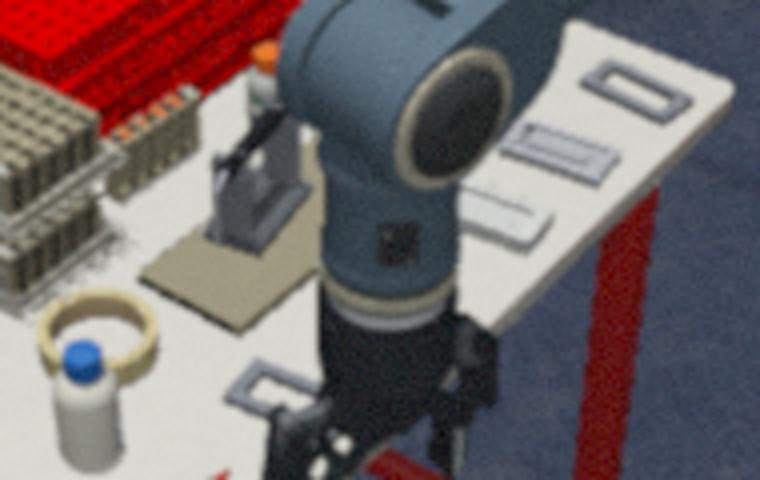

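```bash
cat > h.py <<'E'
import numpy as np,cv2,pickle
def cloud(f):
    v,u=np.mgrid[0:400,0:640]; z=f["range_z"].astype(float)
    c=np.stack([(u-f["cx"])/f["fx"]*z,(v-f["cy"])/f["fy"]*z,z],-1)
    P=(c-np.array(f["t"]))@np.array(f["R"]); P[z==0]=np.nan
    return P
def ray(f,uv,h):
    "pixels -> world points on plane z=h"
    R=np.array(f["R"]);C=-R.T@np.array(f["t"]);uv=np.atleast_2d(uv).astype(float)
    d=np.c_[(uv[:,0]-f["cx"])/f["fx"],(uv[:,1]-f["cy"])/f["fy"],np.ones(len(uv))]@R
    return C+d*((h-C[2])/d[:,2])[:,None]
def rect(P):
    "minAreaRect of xy points -> centre, (short,long), yaw of long axis"
    (c,(w,l),a)=cv2.minAreaRect((np.asarray(P)[:,:2]*1e3).astype(np.float32))
    a=np.deg2rad(a)
    if w>l: yaw=a;w,l=l,w
    else: yaw=a+np.pi/2
    yaw=(yaw+np.pi/2)%np.pi-np.pi/2
    return np.array(c)/1e3,(w,l),yaw
def project(f,X):
    c=np.asarray(X)@np.array(f["R"]).T+np.array(f["t"])
    return np.c_[c[:,0]/c[:,2]*f["fx"]+f["cx"],c[:,1]/c[:,2]*f["fy"]+f["cy"]]
E
python3 - <<'E'
from h import *
f=pickle.load(open("top0.pkl","rb"));P=cloud(f);im=f["image"].astype(int)
def px(c,r):return int(215+c/3),int(125+r/3)
g=P[:,:,2]
for n,(c,r) in dict(table=(300,310),body=(418,346),cover=(542,340),sp1=(92,360),sp2=(655,345),slab=(200,250),nestfl=(586,186),wand=(270,180),base=(240,215),timer=(690,60)).items():
    u,v=px(c,r);print(n,(u,v),np.round(P[v,u],4),im[v,u],np.round(np.nanmedian(g[v-2:v+3,u-2:u+3]),4))
h=(g>0.006);h[:,:]&=True
for n,(a,b,c,d) in dict(sp1=(238,220,270,268),body=(340,215,372,266),cover=(380,215,411,266),sp2=(426,215,455,266),nest=(378,160,442,208)).items():
    m=np.zeros_like(h);m[b:d,a:c]=h[b:d,a:c]
    k,lab,st,_=cv2.connectedComponentsWithStats(m.astype(np.uint8));i=1+np.argmax(st[1:,4]);q=P[lab==i]
    print(n,len(q),rect(q),q.mean(0).round(4),np.percentile(q[:,2],[5,50,95]).round(4))
    if n=="nest":
        t=q[q[:,2]>.045];print(len(t),rect(t),t[:,:2].min(0),t[:,:2].max(0))
E
```

```text
table (315, 228) [ 0.4761  0.247  -0.0007] [233 229 221] -0.0003
body (354, 240) [0.441  0.1412 0.0135] [237 237 236] 0.0126
cover (395, 238) [0.4438 0.0287 0.0139] [225 222 227] 0.0128
sp1 (245, 245) [0.4344 0.4385 0.0148] [177 175 177] 0.0102
sp2 (433, 240) [ 0.4358 -0.076   0.0119] [164 162 167] 0.0099
slab (281, 208) [0.5329 0.3386 0.0177] [152 142 122] 0.0183
nestfl (410, 187) [ 0.583  -0.0175  0.0113] [122 119 123] 0.0101
wand (305, 185) [0.5865 0.2701 0.1108] [88 83 82] 0.1108
base (295, 196) [0.5638 0.2991 0.0335] [119 117 120] 0.0309
timer (445, 145) [ 0.6973 -0.118   0.0135] [129 129 114] 0.0175
sp1 366 (array([0.4376889 , 0.41723257]), (51.05236053466797, 96.60008239746094), np.float64(0.12448109284307707)) [0.4369 0.4175 0.0104] [0.0067 0.0102 0.0146]
body 651 (array([0.43945245, 0.13928552]), (52.13579559326172, 98.49467468261719), np.float64(0.11666520606402053)) [0.4408 0.1401 0.0157] [0.009  0.0159 0.0215]
cover 592 (array([0.44283752, 0.02654155]), (51.75515365600586, 96.53529357910156), np.float64(0.10778856557802863)) [0.4432 0.0269 0.0113] [0.0068 0.0113 0.0159]
sp2 385 (array([ 0.43733545, -0.09615236]), (53.7401123046875, 95.86434173583984), np.float64(-0.07275889256150947)) [ 0.4376 -0.0963  0.0101] [0.0065 0.0101 0.014 ]
nest 1625 (array([ 0.58666406, -0.01984659]), (97.49147033691406, 140.03329467773438), np.float64(1.4900462199084403)) [ 0.5855 -0.0178  0.0223] [0.007  0.0114 0.0696]
308 (array([ 0.5867464 , -0.01935379]), (70.11996459960938, 117.76107788085938), np.float64(1.485343476897524)) [ 0.54787598 -0.0792046 ] [0.62462673 0.04163512]
```

```bash
cat > act.py <<'E'
from plant import robot
from h import *
pi=np.pi
HOME=[-1.306,0.469,-0.049,1.532,0.024,1.141,-0.082]
NEST=np.array([0.5867,-0.0195]);NYAW=1.488
def look(n="top"):
    f=robot.grab_frame(n);return f,cloud(f)
def plates(f,P):
    "all 50x96 plates lying on the table: list of (centre, yaw, top, grey level)"
    m=((P[:,:,2]>.006)&(P[:,:,2]<.028)&(P[:,:,0]>.3)&(P[:,:,0]<.6)&(P[:,:,1]<.6)).astype(np.uint8)
    k,lab,st,_=cv2.connectedComponentsWithStats(m);o=[]
    for i in range(1,k):
        if st[i,4]<200: continue
        c,(w,l),a=rect(P[lab==i])
        if abs(w-51)<7 and abs(l-96)<8:
            q=P[lab==i]; o.append((c,a,np.median(q[:,2]),np.median(f["image"][lab==i])))
    return o
def near(yaw,ref):  # equivalent grasp yaw nearest a reference
    return yaw+pi*np.round((ref-yaw)/pi)
def travel(p,yaw): robot.goto(p,[pi,0,yaw])
def pick(c,a,z=.013):
    best=None
    for s in(-1,1):
        yp=(a+s*pi/2+pi)%(2*pi)-pi
        for turn in(NYAW-a,NYAW-a-pi):
            yn=yp+turn
            q1=robot.inverse_kinematics([*c,.12],[pi,0,yp]);q2=robot.inverse_kinematics([*NEST,.2],[pi,0,yn])
            if q1 is None or q2 is None: continue
            cost=max(abs(q1[6]),abs(q2[6]))+.2*abs(turn)
            if best is None or cost<best[0]: best=(cost,yp,yn)
    _,yp,yn=best
    robot.grip(1.0)
    travel([*c,.12],yp); robot.move_straight([*c,z],vel=.12)
    robot.grip(0.0,50); print("grip opening",robot.sense()["opening"],"t",robot.sense()["t"])
    robot.move_straight([*c,.20],vel=.2)
    return yn
def place(yn,zt,off=(0,0)):
    p=NEST+off
    travel([*p,.20],yn); robot.move_straight([*p,zt+.03],vel=.15)
    hit=robot.move_straight([*p,zt],vel=.03,contact_N=12)
    s=robot.sense();print("hit",hit,"z",s["tcp_pos"],"target",zt,"F",s["wrist_force"].round(1))
    return hit
def release():
    robot.grip(.75);p=robot.sense()["tcp_pos"]
    robot.move_straight([p[0],p[1],.2],vel=.15)
    robot.move_joints(HOME);print("t",robot.sense()["t"])
E
python3 - <<'E'
from act import *
f,P=look();o=plates(f,P)
for x in o:print(x)
b=min(o,key=lambda x:np.hypot(*(x[0]-[.4395,.139])))
yn=pick(b[0],b[1]);s=robot.sense();print(yn,s["tcp_pos"],s["wrist_force"],s["opening"])
if s["opening"]>.4 :
    place(yn,.0235)
f,P=look();cv2.imwrite("pics/s1.png",f["image"][125:275,215:475,::-1].repeat(3,0).repeat(3,1))
E
```

```text
(array([0.57430695, 0.46121689]), np.float64(1.5704984522269712), np.float64(0.023561285737818773), np.float64(190.0))
(array([0.44353644, 0.02648584]), np.float64(0.1589530000587922), np.float64(0.010912795080508582), np.float64(219.0))
(array([0.44053625, 0.14116652]), np.float64(0.10328944619958391), np.float64(0.01603728328991893), np.float64(233.0))
(array([ 0.4373251 , -0.09779794]), np.float64(-0.0728027015614412), np.float64(0.010277114419230265), np.float64(162.0))
(array([0.43652951, 0.41852988]), np.float64(0.13928564695471968), np.float64(0.010246466338809233), np.float64(173.0))
grip opening 0.5706471076872198 t 3.9
-0.08279632679489635 [0.43961216 0.14084231 0.19894111] [ 0.37493125  0.03465276 -1.99329205] 0.5687424066955513
hit False z [ 0.58640904 -0.01952117  0.02386417] target 0.0235 F [-2.8  0.4  5.1]
```

View pics/s1.png

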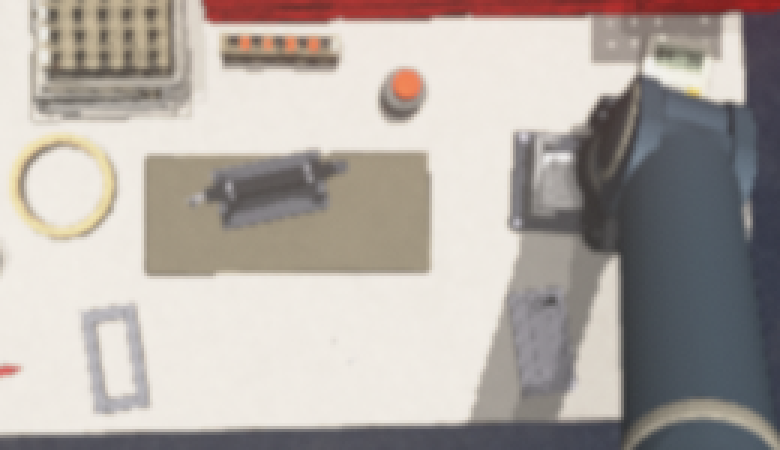

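```bash
cat >> act.py <<'E'
def locate(ref,n=4,tol=.06):
    "average of n views of the plate nearest ref"
    L=[]
    for _ in range(n):
        o=[x for x in plates(*look()) if x[0][1]<.455 or x[0][0]<.53]
        b=min(o,key=lambda x:np.hypot(*(x[0]-ref)))
        L.append([*b[0],b[1],b[2],b[3]])
    L=np.array(L);r=np.median(L,0);print("located",r.round(4),"spread",np.ptp(L,0).round(4));return r[:2],r[2]
def nestview(n=4):
    "points inside the pocket (nest frame xy): height quantiles and rect of those above floor"
    Q=[]
    for _ in range(n):
        f,P=look();q=P.reshape(-1,3);q=q[~np.isnan(q[:,0])]
        a=NYAW-pi/2;d=(q[:,:2]-NEST)@np.array([[np.cos(a),-np.sin(a)],[np.sin(a),np.cos(a)]])
        k=(abs(d[:,0])<.034)&(abs(d[:,1])<.046);Q.append(np.c_[d[k],q[k,2]])
    Q=np.vstack(Q);b=Q[(abs(Q[:,0])>.016)&(abs(Q[:,0])<.023)]
    A=np.c_[b[:,:2],np.ones(len(b))];s=np.linalg.lstsq(A,b[:,2],rcond=None)[0]
    t=Q[(Q[:,2]>np.median(b[:,2])-.006)&(abs(Q[:,1])<.03)]
    print("top z",np.median(b[:,2]).round(4),"tilt",s[:2].round(3),"x range",np.percentile(t[:,0],[1,99]).round(4));return Q
E
python3 - <<'E'
from act import *
release();nestview()
c,a=locate([.4373,-.097])
yn=pick(c,a)
if robot.sense()["opening"]>.4: place(yn,.0415); release(); nestview()
f,P=look();cv2.imwrite("pics/s2.png",f["image"][125:275,215:475,::-1].repeat(3,0).repeat(3,1))
E
```

```text
t 12.775
top z 0.0282 tilt [0.001 0.003] x range [-0.0249  0.0245]
located [ 4.375e-01 -9.690e-02 -8.030e-02  1.010e-02  1.610e+02] spread [4.00e-04 1.20e-03 1.73e-02 2.00e-04 1.00e+00]
grip opening 0.5625839926140529 t 17.8083
hit False z [ 0.58640284 -0.01951354  0.04191678] target 0.0415 F [-2.9  0.9  6.3]
t 26.45
top z 0.0382 tilt [-0.004 -0.003] x range [-0.0247  0.025 ]
```

View pics/s2.png

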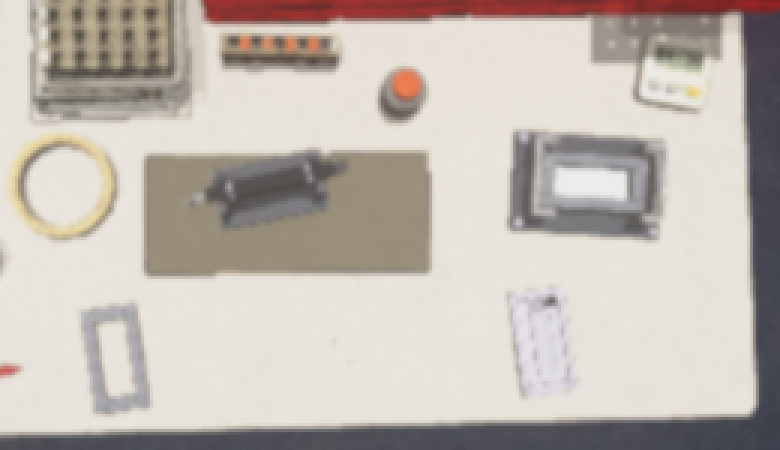

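The spacer sits flat in the nest at (600,185). The other spacer, at (115,358), and the cover, at (542,342) with its disc at (548,300), haven't moved.

```bash
python3 - <<'E'
from act import *
for ref,zt in(([.4372,.418],.0515),([.4432,.0266],.0615)):
    c,a=locate(ref);yn=pick(c,a)
    if not robot.sense()["opening"]>.4: print("MISS");break
    place(yn,zt);release();nestview()
frames=[robot.grab_frame("top") for _ in range(4)];pickle.dump(frames,open("cov.pkl","wb"))
im=np.mean([f["image"].astype(float) for f in frames],0).astype(np.uint8)[:,:,::-1]
a=cv2.resize(im[150:220,370:450],None,fx=8,fy=8,interpolation=cv2.INTER_CUBIC)
cv2.imwrite("pics/s3.png",a)
f=robot.grab_frame("top");P=cloud(f)
# wand handle
m=(P[:,:,2]>.085)&(P[:,:,0]>.5)&(P[:,:,0]<.66)&(P[:,:,1]>.17)&(P[:,:,1]<.38)
q=P[m];print(m.sum(),rect(q),q.min(0),q.max(0),q.mean(0),np.percentile(q[:,2],[10,50,90]))
b=cv2.resize(im[160:215,270:345],None,fx=10,fy=10,interpolation=cv2.INTER_CUBIC);cv2.imwrite("pics/s4.png",b)
E
```

```text
located [4.370e-01 4.169e-01 1.400e-01 1.030e-02 1.720e+02] spread [1.20e-03 1.20e-03 3.83e-02 4.00e-04 1.00e+00]
grip opening 0.5633330846441174 t 30.0583
hit False z [ 0.58644574 -0.01951421  0.05212049] target 0.0515 F [-2.8  0.8  4.7]
t 39.1
top z 0.048 tilt [ 0.002 -0.   ] x range [-0.0249  0.0248]
located [4.077e-01 3.860e-02 1.133e-01 1.120e-02 2.170e+02] spread [4.00e-04 1.20e-03 1.55e-02 2.00e-04 1.00e+00]
grip opening 0.5659280479547041 t 43.675
hit False z [ 0.58640427 -0.01951452  0.06183255] target 0.0615 F [-2.9  0.4  4.5]
t 52.3917
top z 0.0591 tilt [-0.006  0.004] x range [-0.0248  0.0246]
344 (array([0.58621051, 0.2732019 ]), (34.605613708496094, 141.15463256835938), np.float64(-1.3813061401624402)) [0.56192856 0.20359666 0.08663498] [0.61136839 0.34273325 0.11715964] [0.58721673 0.26926414 0.10891841] [0.10236986 0.10974031 0.1133064 ]
```

View pics/s3.png

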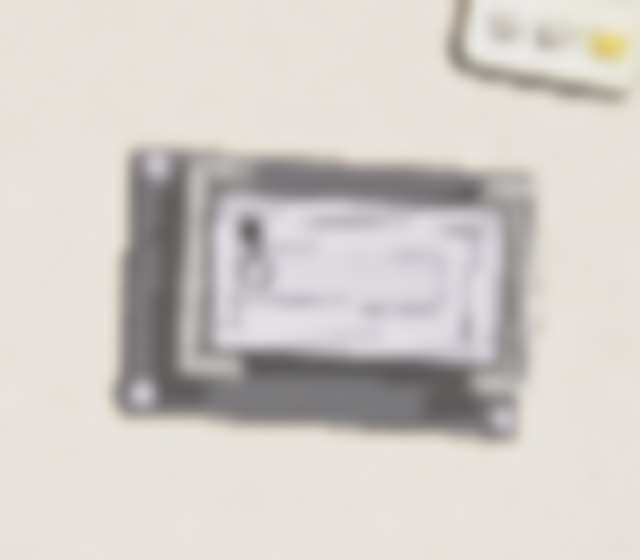

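View pics/s4.png

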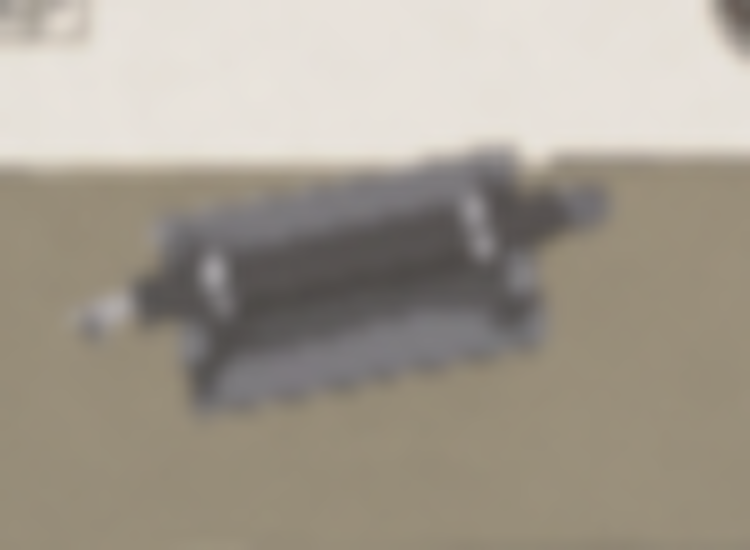

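```bash
python3 - <<'E'
from act import *
fs=pickle.load(open("cov.pkl","rb"));f=fs[0]
im=np.mean([x["image"].astype(float) for x in fs],0).astype(np.uint8);P=np.nanmean([cloud(x) for x in fs],0)
a=NYAW-pi/2;M=np.array([[np.cos(a),-np.sin(a)],[np.sin(a),np.cos(a)]])
v,u=np.mgrid[0:400,0:640];X=ray(f,np.c_[u.ravel(),v.ravel()],.060)
d=(X[:,:2]-NEST)@M
g=im.min(2).ravel();blue=(im[:,:,2].astype(int)-im[:,:,0]).ravel()
k=(abs(d[:,0])<.033)&(abs(d[:,1])<.056)&(g>185)
m=np.zeros(g.size,np.uint8);m[k]=1;n,lab,st,_=cv2.connectedComponentsWithStats(m.reshape(400,640));i=1+np.argmax(st[1:,4]);s=(lab==i).ravel()
c,wl,y=rect(X[s]);print("cover rect",c,wl,y,"nest frame",(c-NEST)@M)
D=ray(f,[(250.5/8-.5+370,230.5/8-.5+150)],.056);print("disc",D,(D[0,:2]-NEST)@M,"expected .014,.036")
b=P[:,:,2]
hm=(b>.098)&(im.max(2)<115)&(P[:,:,0]>.5)&(P[:,:,0]<.66)&(P[:,:,1]>.17)&(P[:,:,1]<.38)
vv,uu=np.nonzero(hm);H=ray(f,np.c_[uu,vv],.1105)[:,:2]
c0=H.mean(0);w,V=np.linalg.eigh(np.cov(H.T));e=V[:,1]*np.sign(V[1,1]);t=(H-c0)@e
print("handle n",len(H),c0,"yaw",np.arctan2(e[1],e[0]),"ext",t.min(),t.max(),"sd",np.sqrt(w),rect(H))
for q in[(135,300),(565,195),(90,320),(350,248),(600,203)]:
    print(q,ray(f,[((q[0]+.5)/10-.5+270,(q[1]+.5)/10-.5+160)],.1105).round(4))
# cradle base corners at z .0305
B=ray(f,[((x+.5)/10-.5+270,(y+.5)/10-.5+160) for x,y in[(160,225),(515,150),(540,340),(200,410)]],.0305);print("base",B.mean(0),rect(B))
E
```

```text
cover rect [ 0.58668982 -0.01932741] (48.06663513183594, 93.63562774658203) 1.4931896821011152 nest frame [-2.44191490e-05  1.71155161e-04]
disc [[0.60340261 0.01541242 0.056     ]] [0.01375807 0.03617415] expected .014,.036
handle n 237 [0.58684064 0.2700505 ] yaw 1.7654180472587373 ext -0.059790386557318456 0.055381523117522966 sd [0.00485522 0.03242253] (array([0.59052319, 0.26918353]), (30.555461883544922, 114.80193328857422), np.float64(-1.2615924385657413))
(135, 300) [[0.5761 0.326  0.1105]]
(565, 195) [[0.6005 0.2162 0.1105]]
(90, 320) [[0.5713 0.3375 0.1105]]
(350, 248) [[0.5882 0.2712 0.1105]]
(600, 203) [[0.5983 0.2073 0.1105]]
base [0.58604165 0.2718427  0.0305    ] (array([0.58608179, 0.27085739]), (51.94793701171875, 98.36268615722656), np.float64(-1.3834231035577012))
```

```bash
python3 - <<'E'
from act import *
W=np.array([.587,.271]);WY=1.765
for ty in(WY-pi/2,WY+pi/2-2*pi if WY+pi/2>pi else WY+pi/2):
    qs=[robot.inverse_kinematics([*W,.15],[pi,0,ty])]+[robot.inverse_kinematics([.59,-.09,.13],[pi,0,ty+NYAW-WY])]
    print(ty,[None if q is None else np.round(q,2) for q in qs])
ty=WY-pi/2
robot.grip(.6)
travel([*W,.2],ty);robot.move_straight([*W,.0955],vel=.08)
robot.grip(0,40);s=robot.sense();print(s["opening"],s["tcp_pos"],s["wrist_force"])
robot.move_straight([*W,.22],vel=.08)
s=robot.sense();print(s["opening"],s["t"],s["wrist_force"])
# turn to nest alignment above and beside the nest
u=np.array([np.cos(NYAW),np.sin(NYAW)]);C=np.array([.5867,-.0195])
tip=C+[.0,.0];p=tip-.07*u
travel([*p,.22],NYAW-pi/2);s=robot.sense();print(s["tcp_pos"],s["tcp_rot"])
fs=robot.grab_frame("scene"),robot.grab_frame("top");pickle.dump(fs,open("w.pkl","wb"))
for f in fs:
    q=project(f,np.array([[*tip,s["tcp_pos"][2]-.057]]))[0];print(q)
ims=[cv2.resize(f["image"][int(q[1])-30:int(q[1])+30,int(q[0])-40:int(q[0])+40,::-1],None,fx=9,fy=9,interpolation=cv2.INTER_CUBIC) for f in fs for q in[project(f,np.array([[*tip,s["tcp_pos"][2]-.057]]))[0]]]
cv2.imwrite("pics/w.png",cv2.resize(np.hstack(ims),(800,300)))
E
```

```text
0.19420367320510334 [array([-0.74,  0.52,  0.34,  1.71, -0.21,  0.94, -0.13]), array([-0.42,  0.54,  0.69,  1.87, -0.44,  0.89,  0.4 ])]
-2.94738898038469 [array([ 0.23,  0.83, -1.18,  1.65,  0.81,  1.23,  2.2 ]), array([-0.66,  0.73,  1.11,  1.88, -0.76,  1.04, -2.45])]
0.15435022754249522 [0.58719287 0.27113563 0.09588062] [-0.57152622  0.31369639  1.31900858]
0.158068897489579 58.675 [-0.20142354  0.31470003 -0.7793289 ]
[ 0.58155427 -0.0869159   0.21982311] [-3.14052320e+00  1.63191416e-06 -7.92477984e-02]
[355.32559416 140.4738193 ]
[423.23291529 180.52386661]
```

View pics/w.png

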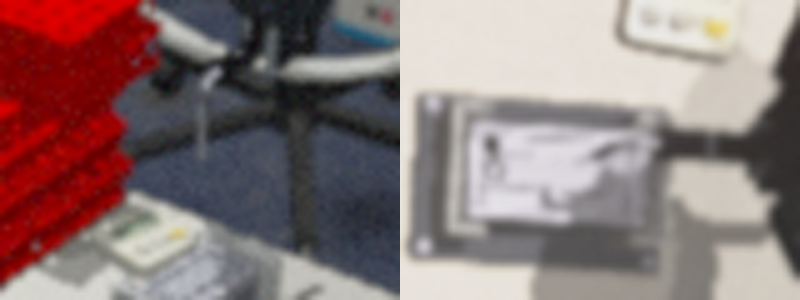

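```bash
python3 - <<'E'
from act import *
fs=pickle.load(open("w.pkl","rb"));P=cloud(fs[1]);m=(P[:,:,2]>.12)&(P[:,:,2]<.26)&(P[:,:,1]>-.075)&(P[:,:,1]<.03)&(P[:,:,0]>.55)&(P[:,:,0]<.63)
print(P[m].round(3)[np.argsort(-P[m][:,1])][:25])
P=cloud(fs[0]);m=(P[:,:,2]>.13)&(P[:,:,2]<.26)&(P[:,:,1]>-.04)&(P[:,:,1]<.03)&(P[:,:,0]>.55)&(P[:,:,0]<.63)
print(P[m].round(3)[np.argsort(-P[m][:,2])])
p=robot.sense()["tcp_pos"];ty=NYAW-pi/2
robot.move_straight([p[0],p[1],.057+.068],vel=.08)
s=robot.sense();print(s["tcp_pos"],s["wrist_force"])
fs=[robot.grab_frame("top") for _ in range(4)]+[robot.grab_frame("scene") for _ in range(4)];pickle.dump(fs,open("w2.pkl","wb"))
A=[np.mean([f["image"].astype(float) for f in x],0).astype(np.uint8)[:,:,::-1] for x in(fs[:4],fs[4:])]
q=[project(f,np.array([[.5867,-.0195,.068]]))[0] for f in(fs[0],fs[4])];print(q)
cv2.imwrite("pics/w2.png",np.hstack([cv2.resize(a[int(c[1])-20:int(c[1])+20,int(c[0])-20:int(c[0])+20],(400,400),interpolation=cv2.INTER_CUBIC) for a,c in zip(A,q)]))
E
```

```text
[[ 0.587 -0.014  0.197]
 [ 0.588 -0.014  0.217]
 [ 0.586 -0.014  0.205]
 [ 0.589 -0.014  0.204]
 [ 0.589 -0.014  0.183]
 [ 0.586 -0.014  0.183]
 [ 0.587 -0.014  0.172]
 [ 0.585 -0.015  0.192]
 [ 0.59  -0.015  0.169]
 [ 0.586 -0.015  0.21 ]
 [ 0.587 -0.016  0.218]
 [ 0.585 -0.016  0.166]
 [ 0.59  -0.016  0.216]
 [ 0.585 -0.016  0.216]
 [ 0.585 -0.016  0.195]
 [ 0.587 -0.017  0.222]
 [ 0.589 -0.017  0.221]
 [ 0.585 -0.018  0.218]
 [ 0.589 -0.018  0.228]
 [ 0.587 -0.019  0.225]
 [ 0.586 -0.02   0.228]
 [ 0.589 -0.021  0.226]
 [ 0.586 -0.022  0.229]
 [ 0.589 -0.022  0.229]
 [ 0.588 -0.025  0.229]]
[[ 0.581 -0.033  0.237]
 [ 0.589 -0.033  0.234]
 [ 0.581 -0.04   0.234]
 [ 0.58  -0.032  0.234]
 [ 0.578 -0.035  0.233]
 [ 0.573 -0.04   0.233]
 [ 0.575 -0.031  0.232]
 [ 0.577 -0.04   0.231]
 [ 0.588 -0.032  0.231]
 [ 0.573 -0.035  0.231]
 [ 0.586 -0.035  0.23 ]
 [ 0.578 -0.023  0.23 ]
 [ 0.58  -0.033  0.229]
 [ 0.592 -0.032  0.229]
 [ 0.583 -0.031  0.229]
 [ 0.586 -0.029  0.229]
 [ 0.582 -0.017  0.228]
 [ 0.584 -0.027  0.227]
 [ 0.581 -0.016  0.225]
 [ 0.574 -0.03   0.225]
 [ 0.588 -0.02   0.224]
 [ 0.581 -0.035  0.224]
 [ 0.585 -0.015  0.224]
 [ 0.578 -0.03   0.224]
 [ 0.59  -0.03   0.223]
 [ 0.594 -0.035  0.223]
 [ 0.579 -0.038  0.223]
 [ 0.581 -0.029  0.223]
 [ 0.584 -0.027  0.222]
 [ 0.583 -0.013  0.221]
 [ 0.582 -0.011  0.218]
 [ 0.587 -0.013  0.216]
 [ 0.583 -0.008  0.212]
 [ 0.587 -0.014  0.212]
 [ 0.584 -0.016  0.212]
 [ 0.58  -0.004  0.207]
 [ 0.586 -0.019  0.206]
 [ 0.585 -0.012  0.205]
 [ 0.584 -0.016  0.204]
 [ 0.585 -0.012  0.197]
 [ 0.586 -0.014  0.188]
 [ 0.591 -0.021  0.187]
 [ 0.585 -0.014  0.184]
 [ 0.587 -0.017  0.178]
 [ 0.587 -0.017  0.174]
 [ 0.585 -0.014  0.172]
 [ 0.584 -0.013  0.169]
 [ 0.59  -0.016  0.161]
 [ 0.588 -0.019  0.161]]
[ 0.58195766 -0.08708714  0.12559129] [-0.16896932 -0.37136591  0.08506642]
[array([415.01997614, 183.88312786]), array([354.06029654, 162.88027908])]
```

View pics/w2.png

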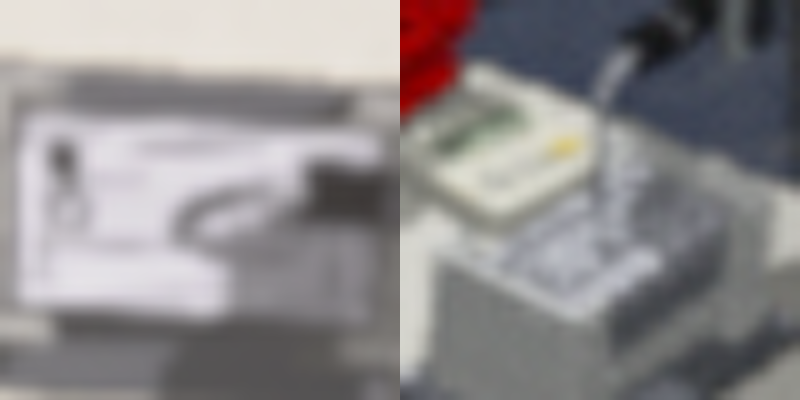

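```bash
cat > trace.py <<'E'
from act import *
C=np.array([.5866,-.0194]);a=NYAW-pi/2;ty=a
u=np.array([np.cos(NYAW),np.sin(NYAW)]);L=.0702
Rc=np.array([[np.cos(a+pi),-np.sin(a+pi)],[np.sin(a+pi),np.cos(a+pi)]])
S=np.array([(-14,-36),(-14,-13),(-14,10),(-14,33),(14,33),(14,10),(14,-13),(14,-36)])/1e3
T=C+S@Rc.T-L*u      # TCP targets
def tipc(): # sensed tip in cover frame, mm
    s=robot.sense();y=s["tcp_rot"][2]+pi/2
    t=s["tcp_pos"][:2]+L*np.array([np.cos(y),np.sin(y)])
    return np.round(np.r_[(t-C)@Rc*1e3,(s["tcp_pos"][2]-.057-.048)*1e3],2),s["wrist_force"].round(1)
E
python3 - <<'E'
from trace import *
E
mv() { :; }; mv; mv trace.py seam.py 2>/dev/null; command mv trace.py seam.py
python3 - <<'E'
from seam import *
p=robot.sense()["tcp_pos"]
robot.move_straight([*p[:2],.14],vel=.08)
travel([*T[0],.14],ty);robot.sleep(.5);print(tipc(),robot.sense()["tcp_rot"])
robot.move_straight([*T[0],.124],vel=.05,attitude=[pi,0,ty]);robot.sleep(.4);print(tipc(),robot.sense()["tcp_rot"])
hit=robot.move_straight([*T[0],.1105],vel=.01,contact_N=2.5)
print(hit,tipc(),robot.sense()["tcp_pos"],robot.sense()["t"])
fs=[robot.grab_frame("top") for _ in range(3)]+[robot.grab_frame("scene") for _ in range(3)]
A=[np.mean([f["image"].astype(float) for f in x],0).astype(np.uint8)[:,:,::-1] for x in(fs[:3],fs[3:])]
q=[project(f,np.array([[.6,.0,.06]]))[0] for f in(fs[0],fs[4])]
cv2.imwrite("pics/w3.png",np.hstack([cv2.resize(x[int(c[1])-20:int(c[1])+20,int(c[0])-20:int(c[0])+20],(400,400),interpolation=cv2.INTER_CUBIC) for x,c in zip(A,q)]))
E
```

```text
(array([-13.95, -35.61,  35.03]), array([ 0.3, -0.4, -0.6])) [ 3.14154737e+00  7.42532608e-06 -8.33534795e-02]
(array([-14.09, -35.99,  19.17]), array([ 0.9, -0.5,  0.5])) [-3.14157306e+00 -3.26348506e-04 -8.27252489e-02]
True (array([-13.96, -35.59,   7.54]), array([-0.7,  0. ,  3.2])) [ 0.59762317 -0.05504114  0.1125365 ] 64.8833
```

View pics/w3.png

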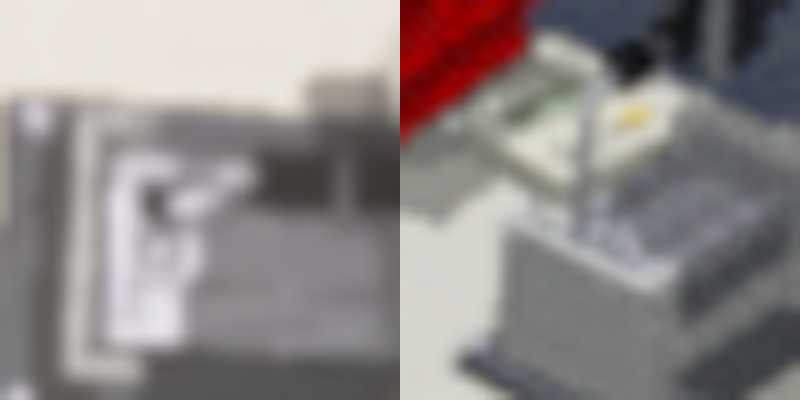

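```bash
python3 - <<'E'
from seam import *
z=.1133
robot.move_straight([*T[0],z],vel=.01);robot.sleep(.3);print(tipc())
for i in range(1,8):
    n=2 if i!=4 else 2
    for k in range(1,n+1):
        p=T[i-1]+(T[i]-T[i-1])*k/n
        robot.move_straight([*p,z],vel=.013)
        if k<n: print("  ",*tipc())
    robot.sleep(.3);print(i,*tipc())
    if abs(robot.sense()["wrist_force"]).max()>8: print("FORCE");break
print(robot.sense()["t"],robot.sense()["opening"])
E
```

```text
(array([-13.76, -36.04,   8.09]), array([ 0.6, -0.7,  1.2]))
   [-14.   -24.31   8.32] [-1.  -0.  -0.5]
1 [-14.02 -12.89   8.31] [-0.2 -0.6 -0.3]
   [-14.02  -1.33   8.32] [-0.3  0.7  0.2]
2 [-14.02  10.09   8.35] [-1.1 -0.3 -0.6]
   [-14.03  21.68   8.34] [ 0.5 -0.4  0.7]
3 [-14.02  33.11   8.32] [-0.3 -0.4  0.4]
   [ 0.07 33.02  8.26] [-0.3  0.3 -0.4]
4 [14.05 33.02  8.26] [-0.3 -0.5  0.7]
   [14.05 21.33  8.24] [0.6 0.4 1.5]
5 [14.03  9.88  8.29] [-0.5  0.9  0.5]
   [14.05 -1.63  8.26] [-1.1  0.3  0. ]
6 [ 14.02 -13.13   8.27] [-0.6  0.6  0.4]
   [ 13.99 -24.67   8.28] [-0.1  0.6  0. ]
7 [ 14.03 -36.12   8.28] [-0.1  0.7  0.2]
82.7417 0.15437831081366035
```

```bash
python3 - <<'E'
from seam import *
p=robot.sense()["tcp_pos"]
robot.move_straight([*p[:2],.22],vel=.1)
W=np.array([.5872,.2711]);wy=1.765-pi/2
travel([*W,.22],wy);robot.sleep(.3);print(robot.sense()["tcp_pos"])
robot.move_straight([*W,.115],vel=.08)
hit=robot.move_straight([*W,.0957],vel=.02,contact_N=6);robot.sleep(.3)
s=robot.sense();print(hit,s["tcp_pos"],s["tcp_rot"],s["wrist_force"])
robot.grip(.5);robot.sleep(.3);robot.move_straight([*W,.2],vel=.08)
robot.move_joints(HOME);robot.sleep(.5);nestview()
fs=[robot.grab_frame("top") for _ in range(4)]
im=np.mean([x["image"].astype(float) for x in fs],0).astype(np.uint8);P=np.nanmean([cloud(x) for x in fs],0)
hm=(P[:,:,2]>.098)&(im.max(2)<115)&(P[:,:,0]>.5)&(P[:,:,0]<.66)&(P[:,:,1]>.17)&(P[:,:,1]<.38)
vv,uu=np.nonzero(hm);H=ray(fs[0],np.c_[uu,vv],.1105)[:,:2]
w,V=np.linalg.eigh(np.cov(H.T));e=V[:,1]*np.sign(V[1,1]);t=(H-H.mean(0))@e
print("handle",len(H),H.mean(0),"yaw",np.arctan2(e[1],e[0]),t.min(),t.max(),"z slope",np.polyfit(t,P[hm][:,2],1),robot.sense()["t"])
cv2.imwrite("pics/end.png",cv2.resize(im[125:275,215:475,::-1],None,fx=3,fy=3,interpolation=cv2.INTER_CUBIC))
fs=pickle.load(open("cov.pkl","rb"));P=np.nanmean([cloud(x) for x in fs],0);h2=hm;print("slope before approx",np.polyfit(t,P[hm][:,2],1))
E
```

```text
[0.5875603  0.2699607  0.22017302]
False [0.58725676 0.27110549 0.09590964] [-3.14150536e+00 -1.43219511e-04  1.94192069e-01] [-1.26905865 -0.79612293  2.51772394]
top z 0.0589 tilt [-0.006  0.004] x range [-0.0248  0.0246]
handle 241 [0.58687013 0.27069291] yaw 1.7664986041811055 -0.05792924443645854 0.05560915034018249 z slope [0.00652984 0.10984588] 93.3833
slope before approx [0.02077165 0.10878126]
```

View pics/end.png

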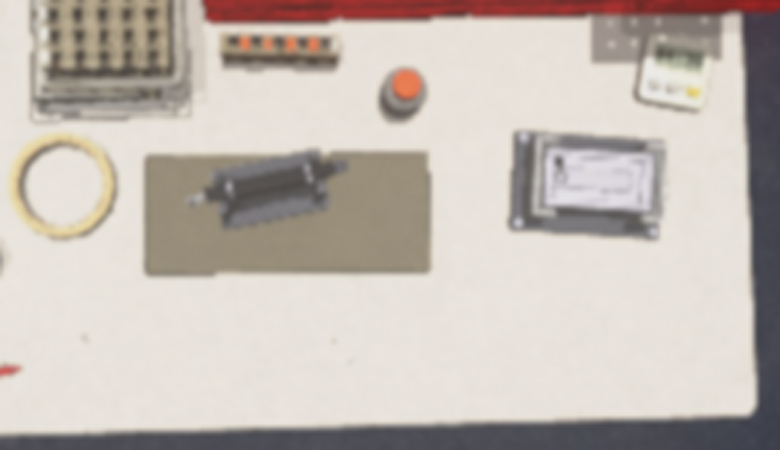

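The wand is back in its cradle at (270,185) and the cover sits square in the nest at (600,178). None of the other things in view have moved. I'm handing the job in.

```bash
python3 -c "
from plant import robot
robot.close_job()"
```

```text
the job is handed in; nothing more can be done
```

I stacked the body plate, both spacer frames found on the table and the cover in the nest. I then ran the wand tip round the groove, laid the wand back in its cradle, and handed the job in at about 93 s. The cover had been knocked about 4 cm aside before I picked it up. I caught this by locating it again first.

**Stack:** The tops measured 28, 38, 48 and about 59 mm above the table, and the model gives 28, 38, 48 and 60 mm. The 1 mm difference at the cover is probably camera depth noise over the groove. Tilt was about 0.007 rad at most. The cover was within about 0.3 mm of the nest centre after placing, and its height and sideways position were unchanged in the last check.

**Groove run:** I started from the disc end, at about 1.3 cm/s on average. Contact at the start point was at the groove floor, not the rim. The tip position worked out from the arm stayed within about 0.5 mm of the centreline, roughly 0.7 mm above the floor. The wrist force stayed under 2 N at every point I read it.

**Wand:** It came back to within 1 mm and 0.002 rad of where it first lay, and the handle is level to about 0.007 rad. The same slope worked out from the pictures taken before I lifted the wand read 0.02 rad, which I put down to depth noise.

No check failed. The bystanders in the final crop looked unmoved, but I didn't measure them, and the white bottle and most of the red pen were outside that crop.

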